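Push a row of hubs home on the loading rail and start the measurement

TASK

With the fingertips, push the row of four aluminium hubs along the black guide channel as one train, touching only the rearmost hub, until the front hub sits against the blue end stop and no gaps are left in the row. Then press the green start button down and let it come up again. Slide the hubs, never lift them, and leave the red emergency stop and everything else on the table alone.

Things in the scene. Friction and masses are not known exactly. Their poses are not given: they have to be found in the camera images.
- rail_fixture: black fixture fixed to the table: plate 315 x 90 x 12 mm, channel 38 mm wide along its x axis between two steel guides (tops 18 mm above the table). A blue end stop (58 mm wide, top 38 mm above the table) closes the +x end; the -x end is open, the plate ending 170 mm from the origin. Origin: table level, channel centre line, 120 mm before the stop face; z up. Place and yaw vary
- stop_face (a point): point on the end stop's inner face, at the channel's centre line and floor (12 mm above the table); same axes as the fixture, +x pointing into the stop
- hub1: aluminium turned hub, loose and upright in the channel: round body 36 mm across and 26 mm tall with a boss 17 mm across and 8 mm tall on top, about 0.09 kg; origin at the centre of its underside, on the channel floor 12 mm above the table. Front of the row, nearest the stop, starting 50 to 100 mm short of it
- hub2: aluminium turned hub, loose and upright in the channel: round body 36 mm across and 26 mm tall with a boss 17 mm across and 8 mm tall on top, about 0.09 kg; origin at the centre of its underside, on the channel floor 12 mm above the table. Second in the row, 0 to 3 mm behind hub1
- hub3: aluminium turned hub, loose and upright in the channel: round body 36 mm across and 26 mm tall with a boss 17 mm across and 8 mm tall on top, about 0.09 kg; origin at the centre of its underside, on the channel floor 12 mm above the table. Third in the row, 0 to 3 mm behind hub2
- hub4: aluminium turned hub, loose and upright in the channel: round body 36 mm across and 26 mm tall with a boss 17 mm across and 8 mm tall on top, about 0.09 kg; origin at the centre of its underside, on the channel floor 12 mm above the table. Rearmost hub, farthest from the stop and 0 to 3 mm behind hub3: the one to push on
- start_top (a point): centre of the top face of the green start button, 30 mm across, on a light grey box 75 x 75 x 45 mm fixed to the table; its top about 63 mm above the table when up; pressed straight down. The green and the red box may change places
- start (a joint): travel of the green button in m: 0 up, 0.006 fully down; spring return, about 5 N when fully down
- estop_top (a point): centre of the top face of the red emergency-stop button, 30 mm across, on a yellow box of the same size; leave alone
- estop (a joint): travel of the red button in m, 0 up
- loupe: black eyepiece loupe, 38 mm across, 38 mm tall, standing beside the rail fixture; loose bystander; origin at its underside
- setting_ring: steel setting ring, 54 mm across, 15 mm tall, lying beside the rail fixture; loose bystander; origin at its underside
- spare_hub: brass hub of the hubs' shape, standing beside the rail fixture; not part of the row; loose bystander; origin at its underside
- caliper: digital caliper lying flat, 190 mm long; loose bystander; origin at the middle of its underside
- cleaner_bottle: white bottle with blue cap, 48 mm across, 110 mm tall; loose bystander; origin at its underside
- lens_brush: small brush with a blue handle, 160 mm long, lying flat; loose bystander; origin at the middle of its underside
- check_weight: brass check weight with a knob, 30 mm across, 46 mm tall; loose bystander; origin at its underside

How it is judged:
On the way, in this order (a step that is already met when the one before it is completed fails the run):
1. all four hubs are pushed up against the stop without gaps (x of hub1 in the frame of stop_face above -0.02 m and y of hub1 in the frame of stop_face between -0.004 and 0.004 m and z of each of hub1, hub2, hub3, hub4 in the frame of stop_face below 0.004 m and angle between each of hub1, hub2, hub3, hub4's own z axis and vertical below 0.1 rad and x of hub2 in the frame of stop_face above -0.057 m and y of hub2 in the frame of stop_face between -0.004 and 0.004 m and x of hub3 in the frame of stop_face above -0.093 m and y of hub3 in the frame of stop_face between -0.004 and 0.004 m and x of hub4 in the frame of stop_face above -0.129 m and y of hub4 in the frame of stop_face between -0.004 and 0.004 m), for 0.2 s.
2. the green start button is pressed, at least 4 mm down (all of step 1 and value of joint start above 0.004 m), for 0.05 s.
At the end, for the whole second after the job is handed in: All four hubs stand upright and at rest in the channel, the front one within 2 mm of the end stop and the gaps of the whole row adding up to no more than 3 mm; the green button has come up again (all of step 1 and linear speed of each of hub1, hub2, hub3, hub4 below 0.02 m/s and value of joint start below 0.0015 m); the robot touches nothing.
It fails at once if a hub is lifted or tipped over (z of any of hub1, hub2, hub3, hub4 in the frame of stop_face above 0.006 m or angle between any of hub1, hub2, hub3, hub4's own z axis and vertical above 0.35 rad).
It fails at once if the robot touches a hub other than the rearmost (contact force between any of hub1, hub2, hub3 and the fingers above 1 N or contact force between any of hub1, hub2, hub3 and the arm above 1 N).
It fails at once if the start button is pressed before the row is home (value of joint start above 0.003 m and not (x of hub1 in the frame of stop_face above -0.02 m and y of hub1 in the frame of stop_face between -0.004 and 0.004 m and z of each of hub1, hub2, hub3, hub4 in the frame of stop_face below 0.004 m and angle between each of hub1, hub2, hub3, hub4's own z axis and vertical below 0.1 rad and x of hub2 in the frame of stop_face above -0.057 m and y of hub2 in the frame of stop_face between -0.004 and 0.004 m and x of hub3 in the frame of stop_face above -0.093 m and y of hub3 in the frame of stop_face between -0.004 and 0.004 m and x of hub4 in the frame of stop_face above -0.129 m and y of hub4 in the frame of stop_face between -0.004 and 0.004 m)).
It fails at once if the red emergency stop is pressed (value of joint estop above 0.002 m).
It fails at once if a bystander is moved by more than 15 mm (distance of any of loupe, setting_ring, spare_hub, caliper, cleaner_bottle, lens_brush, check_weight from where it was at the start of the episode above 0.015 m).
It also fails if it takes over 40 s, if anything falls off the work surface, if the arm or the gripper's body presses on something with over 40 N, if the wrist force passes 120 N, or if a joint passes its speed limit or range.

ROBOT

A 6-joint arm with a two-finger parallel gripper is mounted at the origin on the work surface. World frame = base frame: x ahead of the robot, y to its left, z up, the work surface at z = 0. Lengths are in m, angles in rad, forces in N, time in s.
With the tool pointing down it reaches from about 0.375 to 0.975 m from the base axis. Payload 3.8 kg.
Tool frame: the origin (TCP) lies at the very end of the fingers, on their centre line; the grasp point (between the pads) lies 19 mm behind it; x points along the fingers, z is the direction in which the jaws open and shut, and the axes are right-handed (so a half turn about x gives the same grasp; the last joint's range is limited). The gripper opens to 88 mm and grips with 3 to 60 N. Pads are 18 mm wide; open, the fingers measure 123 mm over their backs; the gripper's body (75 mm by 187 mm) begins 45 mm behind the grasp point.
Start: joints at [1.298, 0.264, 1.604, -0, 1.274, -0.037], TCP at [0.158, 0.656, 0.239] pointing down, gripper open.
Joint ranges: [-2.63, 2.63], [-0.94, 2.18], [0.31, 2.57], [-1.31, 4.45], [0, 2.66], [-2.55, 2.55]. Speed limits (rad/s): [2.57, 2.57, 3.14, 3.14, 3.14, 3.14].

INTERFACE

Orientations are given as a unit quaternion [x, y, z, w].
In Python, from bench import arm gives the robot as it stands. The module is installed in compiled form; this text tells all that it offers.
- The arm moves only by the tool servo_tool, never from a script. Its argument "moves" is a list of rows, each an object of numbers: "dx", "dy", "dz": the shift along the world's x, y, z in m; "wx", "wy", "wz": the turn, a rotation vector about the world's x, y, z in rad. In form: [{"dx": .., "dy": .., "dz": .., "wx": .., "wy": .., "wz": ..}, ...]. A call has 1 to 20 rows; each row shifts and turns the commanded pose from where the row before left it; what a row does not reach is not made up. A row lasts 1/8 s, in which the tool goes at most 62.5 mm and 10.7 degrees, less where a joint would pass 70% of its speed; a pose out of reach is approached as far as the arm can. A call is refused whole if a number of a shift passes 0.0625 or a number of a turn 0.188, either way. A call with a gripper value outside its range is refused whole. "grip" is the closure, from 0 (fully open) to 1 (shut), set as the call begins (left out, the last holds). The fingers move at their own pace and stop on an object; "force" is the grip in N (left out, the last holds). Time passes only in rows, so rows that do not move let the fingers close. It gives the time, the measured TCP pose, the force and the opening at its end, in the units of the state.
- arm.get_obs(): the state, without advancing time (a new reading comes with each control period).
- arm.get_image(name): name is "scene" or "top" or "wrist"; returns a dict with "pixels" (400x640x3 uint8, blue, green, red), "depth" (400x640 float32, m along the optical axis (not along the pixel's ray), 0 where there is no reading), "fx", "fy", "cx", "cy" (pixels), "cam_to_world" (4x4, takes a point from camera to world coordinates); the wrist camera has in their place "mount" (4x4, takes a point from camera to tool coordinates, whose origin is the TCP and whose axes are the tool frame's). Camera axes: x right, y up, looking along -z (the intrinsics and any distortion apply to the point x, -y, -z); pixel columns grow to the right and rows downward; lengths in m; the calibration is good to about 2 mm. A picture is of the moment at which its call begins: read the wrist's pose just before it.
- arm.finish_job(): hands the job in, once; it reports no verdict.
Trained networks look in a picture, given as the dict that the camera call returned (one of the last four; its "shot" number tells which), for a name from the list of things; names that differ only in an ending like _2 or _b are one class to them, and where a whole thing is asked for, a point or a joint stands for the part that bears it (a point fixed in the world has none). Each returns a list of dicts, best first, with "p" (0 to 1); they miss things now and then, are a little off and sometimes report something else, mostly with a low value. They report only what shows in the picture. A call takes as long as a camera call.
- arm.trace(picture, thing): "region" (400x640 bool, what is visible of it) and "location" ([column, row] in pixels, amid what is visible of it).
The state is a dict: "clock": time; "joint_pos": joint angles; "qd": joint speeds; "joint_efforts": joint torques, N m; "position": TCP position; "orientation": TCP orientation; "force": force on the tool from outside, world axes, zero at the start; "ft_torque": the same for the moment, N m; "grip_width": opening from 0.0 (shut) to 1.0 (fully open).
Only numpy, scipy, OpenCV 4.12 (cv2) and the standard library are available. Lean on these libraries where they do the work, as an engineer would, in place of code of your own. Each camera call takes 0.05 s, during which the arm holds its last target. There are 200 camera calls.

## Working session

There is one attempt and no reset: what is moved stays moved. The work goes in short steps, Python scripts to look and compute and a tool call to move; the robot and the scene stay as the last step left them, time stands still between calls to the robot, and variables do not carry over. Pictures are saved under pics/ and viewed, about 8 in all and at most 12, crops included, and the job is handed in when it is done.

Besides the shell and the picture viewer there is one more tool, called after ">>>" in YAML: its name, and indented under it one key for each argument. servo_tool: Moves the arm, as the interface text tells. Its arguments: {"type":"object","properties":{"moves":{"type":"array","items":{"type":"object","properties":{"dx":{"type":"number"},"dy":{"type":"number"},"dz":{"type":"number"},"wx":{"type":"number"},"wy":{"type":"number"},"wz":{"type":"number"}}}},"grip":{"type":"number"},"force":{"type":"number"}},"required":["moves"]}

```bash
mkdir -p pics; cat > h.py <<'E'
from bench import arm
import numpy as np, cv2
def cloud(im):
    d=im["depth"]; v,u=np.mgrid[0:400,0:640]
    P=np.stack([(u-im["cx"])/im["fx"]*d,-(v-im["cy"])/im["fy"]*d,-d],-1)
    T=np.array(im["cam_to_world"]); return P@T[:3,:3].T+T[:3,3]
E
python3 - <<'E'
from h import *
o=arm.get_obs(); print({k:np.round(v,3) for k,v in o.items()})
im=arm.get_image("top"); print([k for k in im]); cv2.imwrite("pics/top.png",im["pixels"])
W=cloud(im); np.savez("top.npz",W=W,p=im["pixels"])
for n in ["rail_fixture","hub1","start_top","estop_top","spare_hub","loupe","setting_ring","caliper","cleaner_bottle","lens_brush","check_weight"]:
    for r in arm.trace(im,n)[:6]:
        m=r["region"]&(im["depth"]>0); q=W[m]
        if len(q): print(n,round(r["p"],2),np.round(r["location"]),m.sum(),np.round(np.median(q,0),3),np.round(q[:,2].max(),3))
s=arm.get_image("scene"); cv2.imwrite("pics/scene.png",s["pixels"])
E
```

```text
{'clock': np.float64(0.0), 'joint_pos': array([ 1.298,  0.265,  1.605, -0.   ,  1.274, -0.037]), 'qd': array([ 0.002, -0.001,  0.001,  0.001,  0.001, -0.002]), 'joint_efforts': array([ 1.0000e-03, -5.0210e+01, -3.5689e+01,  7.3000e-02,  2.9000e-02,
       -0.0000e+00]), 'position': array([0.158, 0.656, 0.237]), 'orientation': array([-0.438,  0.556,  0.437,  0.555]), 'force': array([-0.082, -0.317, -0.544]), 'ft_torque': array([-0.036,  0.02 ,  0.036]), 'grip_width': np.float64(0.999)}
['pixels', 'depth', 'fx', 'fy', 'cx', 'cy', 'cam_to_world', 'shot']
rail_fixture 0.84 [317. 191.] 3653 [0.581 0.091 0.014] 0.044
hub1 0.68 [364. 173.] 174 [ 0.609 -0.018  0.04 ] 0.053
hub1 0.66 [350. 176.] 158 [0.6   0.017 0.039] 0.05
hub1 0.6 [321. 185.] 158 [0.583 0.089 0.04 ] 0.05
hub1 0.5 [338. 182.] 174 [0.591 0.051 0.039] 0.05
start_top 0.62 [481. 235.] 130 [ 0.46  -0.299  0.067] 0.073
estop_top 0.64 [492. 174.] 134 [ 0.617 -0.329  0.068] 0.071
spare_hub 0.46 [294. 155.] 172 [0.652 0.16  0.027] 0.039
spare_hub 0.41 [491. 171.] 131 [ 0.617 -0.329  0.068] 0.071
loupe 0.56 [316. 226.] 170 [0.479 0.111 0.038] 0.044
setting_ring 0.7 [321. 145.] 321 [0.684 0.082 0.014] 0.021
setting_ring 0.51 [197. 212.] 769 [0.513 0.404 0.009] 0.018
caliper 0.59 [223. 290.] 746 [0.316 0.335 0.019] 0.026
cleaner_bottle 0.77 [218. 159.] 442 [0.64  0.339 0.075] 0.115
lens_brush 0.79 [224. 288.] 793 [0.317 0.334 0.019] 0.026
check_weight 0.72 [352. 178.] 151 [0.6   0.017 0.04 ] 0.05
```

View pics/top.png

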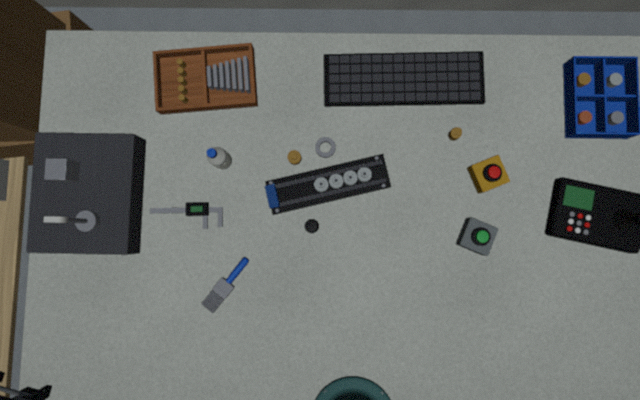

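View pics/scene.png

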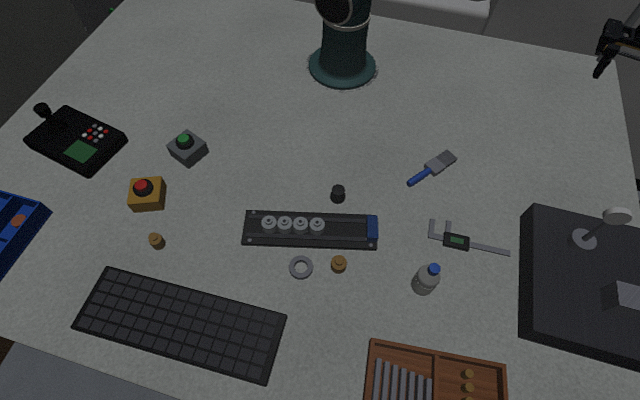

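The top view shows the rail from (270,195), the blue stop end, to (385,170), with hubs at about (321,185) to (364,173). The green button is at (481,236) and the red one at (493,172). Next I fit the rail axis.

```bash
python3 - <<'E'
from h import *
from scipy.spatial.transform import Rotation as R
print(np.round(R.from_quat(arm.get_obs()["orientation"]).as_matrix(),3))
for cam in("top","scene"):
    im=arm.get_image(cam); W=cloud(im)
    H=cv2.cvtColor(im["pixels"],cv2.COLOR_BGR2HSV)
    r=arm.trace(im,"rail_fixture")[0]; m=r["region"]&(im["depth"]>0)
    q=W[m]; q=q[(q[:,2]>0.006)&(q[:,2]<0.022)]
    rect=cv2.minAreaRect((q[:,:2]*1000).astype(np.float32)); print(cam,rect, np.round(cv2.boxPoints(rect)))
    near=cv2.dilate(m.astype(np.uint8),np.ones((5,5)))>0
    b=near&(H[...,0]>95)&(H[...,0]<125)&(H[...,1]>120)&(W[...,2]>0.028)&(W[...,2]<.05)
    print("stop",np.round(np.median(W[b],0),4),b.sum(),np.round(cv2.boxPoints(cv2.minAreaRect((W[b][:,:2]*1000).astype(np.float32)))))
    h=[]
    for r in arm.trace(im,"hub1"):
        if r["p"]>.35:
            q=W[r["region"]&(im["depth"]>0)]; q=q[(q[:,2]>.03)&(q[:,2]<.06)]
            if len(q): c,rad=cv2.minEnclosingCircle((q[:,:2]*1000).astype(np.float32)); print(round(r["p"],2),np.round(q.mean(0),4),np.round(c,1),round(rad,1)); h.append(q.mean(0)[:2])
    for n,lo,hi in(("start_top",40,85),("estop_top",0,10)):
        g=(H[...,0]>=lo)&(H[...,0]<=hi)&(H[...,1]>120)&(W[...,1]<-.2)&(W[...,1]>-.4)&(W[...,2]>.058)&(W[...,2]<.08)
        if n=="estop_top": g&=(H[...,1]>170)
        print(n,np.round(W[g].mean(0),4),g.sum(),np.round(W[g].max(0)-W[g].min(0),3))
E
```

```text
[[ 0.    -0.972  0.234]
 [ 0.     0.234  0.972]
 [-1.    -0.     0.   ]]
top ((587.9832763671875, 72.93830108642578), (90.42920684814453, 314.8686828613281), 14.289186477661133) [[505. 214.]
 [583. -91.]
 [671. -68.]
 [593. 237.]]
stop [0.552  0.2115 0.0387] 213 [[522. 216.]
 [527. 194.]
 [583. 208.]
 [578. 230.]]
0.66 [0.5909 0.052  0.0411] [591.9  52.1] 16.7
0.66 [ 0.6102 -0.0176  0.0406] [611.1 -18.2] 17.7
0.65 [0.583  0.0898 0.0407] [583.5  90. ] 17.6
0.49 [0.6014 0.0168 0.0408] [601.8  17. ] 17.7
start_top [ 0.4615 -0.3012  0.0671] 134 [0.029 0.034 0.014]
estop_top [ 0.6177 -0.3307  0.0676] 112 [0.03  0.034 0.013]
scene ((588.8533935546875, 74.4734878540039), (92.36225891113281, 314.6771240234375), 14.125476837158203) [[506. 216.]
 [582. -89.]
 [672. -67.]
 [595. 238.]]
stop [0.5553 0.213  0.0374] 237 [[522. 218.]
 [528. 196.]
 [585. 209.]
 [580. 231.]]
0.72 [0.5967 0.0551 0.0388] [594.1  53.7] 17.8
0.68 [0.6052 0.0193 0.0389] [603.3  18. ] 18.2
0.56 [0.5873 0.0915 0.0389] [584.9  91.1] 17.8
0.55 [ 0.6145 -0.0155  0.0389] [611.8 -16.5] 18.5
start_top [ 0.4623 -0.3001  0.0661] 85 [0.028 0.033 0.012]
estop_top [ 0.6193 -0.3303  0.0667] 85 [0.027 0.028 0.01 ]
```

>>> servo_tool:
  moves:
    - {"dx": 0.0233, "dy": -0.036, "wz": -0.0544}
    - {"dx": 0.0233, "dy": -0.036, "wz": -0.0544}
    - {"dx": 0.0233, "dy": -0.036, "wz": -0.0544}
    - {"dx": 0.0233, "dy": -0.036, "wz": -0.0544}
    - {"dx": 0.0233, "dy": -0.036, "wz": -0.0544}
    - {"dx": 0.0233, "dy": -0.036, "wz": -0.0544}
    - {"dx": 0.0233, "dy": -0.036, "wz": -0.0544}
    - {"dx": 0.0233, "dy": -0.036, "wz": -0.0544}
    - {"dx": 0.0233, "dy": -0.036, "wz": -0.0544}
    - {"dx": 0.0233, "dy": -0.036, "wz": -0.0544}
    - {"dx": 0.0233, "dy": -0.036, "wz": -0.0544}
    - {"dx": 0.0233, "dy": -0.036, "wz": -0.0544}
    - {"dx": 0.0233, "dy": -0.036, "wz": -0.0544}
    - {"dx": 0.0233, "dy": -0.036, "wz": -0.0544}
    - {"dx": 0.0233, "dy": -0.036, "wz": -0.0544}
    - {"dx": 0.0233, "dy": -0.036, "wz": -0.0544}
    - {"dx": 0.0233, "dy": -0.036, "wz": -0.0544}
    - {"dx": 0.0233, "dy": -0.036, "wz": -0.0544}
    - {"dx": 0.0233, "dy": -0.036, "wz": -0.0544}
    - {"dx": 0.0233, "dy": -0.036, "wz": -0.0544}
  grip: 1

```text
$.moves[0]: bad value
```

>>> servo_tool:
  moves:
    - {"dx": 0.0233, "dy": -0.036, "dz": 0, "wx": 0, "wy": 0, "wz": -0.0544}
    - {"dx": 0.0233, "dy": -0.036, "dz": 0, "wx": 0, "wy": 0, "wz": -0.0544}
    - {"dx": 0.0233, "dy": -0.036, "dz": 0, "wx": 0, "wy": 0, "wz": -0.0544}
    - {"dx": 0.0233, "dy": -0.036, "dz": 0, "wx": 0, "wy": 0, "wz": -0.0544}
    - {"dx": 0.0233, "dy": -0.036, "dz": 0, "wx": 0, "wy": 0, "wz": -0.0544}
    - {"dx": 0.0233, "dy": -0.036, "dz": 0, "wx": 0, "wy": 0, "wz": -0.0544}
    - {"dx": 0.0233, "dy": -0.036, "dz": 0, "wx": 0, "wy": 0, "wz": -0.0544}
    - {"dx": 0.0233, "dy": -0.036, "dz": 0, "wx": 0, "wy": 0, "wz": -0.0544}
    - {"dx": 0.0233, "dy": -0.036, "dz": 0, "wx": 0, "wy": 0, "wz": -0.0544}
    - {"dx": 0.0233, "dy": -0.036, "dz": 0, "wx": 0, "wy": 0, "wz": -0.0544}
    - {"dx": 0.0233, "dy": -0.036, "dz": 0, "wx": 0, "wy": 0, "wz": -0.0544}
    - {"dx": 0.0233, "dy": -0.036, "dz": 0, "wx": 0, "wy": 0, "wz": -0.0544}
    - {"dx": 0.0233, "dy": -0.036, "dz": 0, "wx": 0, "wy": 0, "wz": -0.0544}
    - {"dx": 0.0233, "dy": -0.036, "dz": 0, "wx": 0, "wy": 0, "wz": -0.0544}
    - {"dx": 0.0233, "dy": -0.036, "dz": 0, "wx": 0, "wy": 0, "wz": -0.0544}
    - {"dx": 0.0233, "dy": -0.036, "dz": 0, "wx": 0, "wy": 0, "wz": -0.0544}
    - {"dx": 0.0233, "dy": -0.036, "dz": 0, "wx": 0, "wy": 0, "wz": -0.0544}
    - {"dx": 0.0233, "dy": -0.036, "dz": 0, "wx": 0, "wy": 0, "wz": -0.0544}
    - {"dx": 0.0233, "dy": -0.036, "dz": 0, "wx": 0, "wy": 0, "wz": -0.0544}
    - {"dx": 0.0233, "dy": -0.036, "dz": 0, "wx": 0, "wy": 0, "wz": -0.0544}
  grip: 1

```text
clock: 3.45
position: [0.6244, -0.065, 0.2388]
orientation: [-0.086, 0.702, 0.086, 0.702]
force: [0.7, -0.1, -0.3]
grip_width: 0.004
```

>>> servo_tool:
  moves:
    - {"dx": 0, "dy": 0, "dz": -0.035, "wx": 0, "wy": 0, "wz": 0}
    - {"dx": 0, "dy": 0, "dz": -0.035, "wx": 0, "wy": 0, "wz": 0}
    - {"dx": 0, "dy": 0, "dz": -0.035, "wx": 0, "wy": 0, "wz": 0}
    - {"dx": 0, "dy": 0, "dz": -0.035, "wx": 0, "wy": 0, "wz": 0}
    - {"dx": 0, "dy": 0, "dz": -0.035, "wx": 0, "wy": 0, "wz": 0}
    - {"dx": 0, "dy": 0, "dz": 0, "wx": 0, "wy": 0, "wz": 0}

```text
clock: 4.2
position: [0.6206, -0.0633, 0.0603]
orientation: [-0.086, 0.704, 0.088, 0.699]
force: [-0.0, 0.2, -0.4]
grip_width: 0.011
```

```bash
python3 - <<'E'
from h import *
print(arm.get_obs()["position"])
a=arm.get_image("wrist")["pixels"]; b=arm.get_image("scene")["pixels"][150:300,180:440]
cv2.imwrite("pics/w1.png",np.vstack([a[:,:],cv2.resize(b,(640,369))])[:, :] if 0 else cv2.resize(np.vstack([a,cv2.resize(b,(640,369))]),(480,577)))
E
```

```text
[ 0.62063751 -0.06325546  0.06029345]
```

View pics/w1.png

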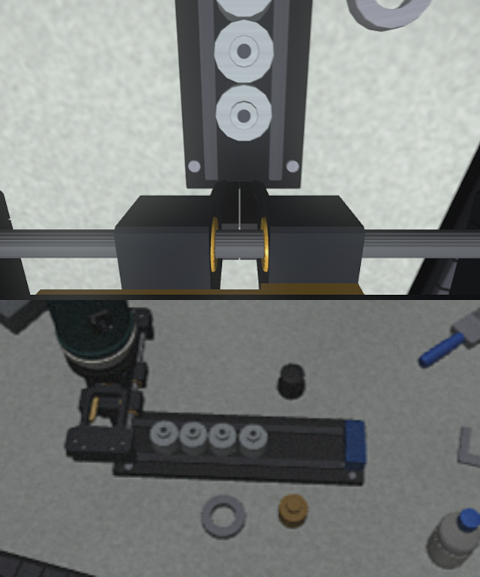

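The wrist view shows the closed fingers centred on the channel. The rearmost hub at (244,113) has free space behind it. Lower, then push.

>>> servo_tool:
  moves:
    - {"dx": 0.001, "dy": 0, "dz": -0.012, "wx": 0, "wy": 0, "wz": 0}
    - {"dx": 0.001, "dy": 0, "dz": -0.012, "wx": 0, "wy": 0, "wz": 0}
    - {"dx": 0, "dy": 0, "dz": -0.012, "wx": 0, "wy": 0, "wz": 0}
    - {"dx": 0, "dy": 0, "dz": 0, "wx": 0, "wy": 0, "wz": 0}
    - {"dx": 0, "dy": 0, "dz": 0, "wx": 0, "wy": 0, "wz": 0}

```text
clock: 4.92
position: [0.6257, -0.0637, 0.0276]
orientation: [-0.087, 0.702, 0.087, 0.702]
force: [0.2, 0.1, 0.6]
grip_width: 0.006
```

>>> servo_tool:
  moves:
    - {"dx": 0, "dy": 0, "dz": -0.003, "wx": 0, "wy": 0, "wz": 0}
    - {"dx": -0.00196, "dy": 0.00776, "dz": 0, "wx": 0, "wy": 0, "wz": 0}
    - {"dx": -0.00196, "dy": 0.00776, "dz": 0, "wx": 0, "wy": 0, "wz": 0}
    - {"dx": -0.00196, "dy": 0.00776, "dz": 0, "wx": 0, "wy": 0, "wz": 0}
    - {"dx": -0.00196, "dy": 0.00776, "dz": 0, "wx": 0, "wy": 0, "wz": 0}
    - {"dx": -0.00196, "dy": 0.00776, "dz": 0, "wx": 0, "wy": 0, "wz": 0}
    - {"dx": -0.00196, "dy": 0.00776, "dz": 0, "wx": 0, "wy": 0, "wz": 0}
    - {"dx": -0.00196, "dy": 0.00776, "dz": 0, "wx": 0, "wy": 0, "wz": 0}

```text
clock: 5.92
position: [0.6118, -0.0091, 0.0248]
orientation: [-0.087, 0.702, 0.087, 0.702]
force: [0.7, -4.3, 0.9]
grip_width: 0.007
```

```bash
python3 - <<'E'
from h import *
o=arm.get_obs(); print(o["position"],o["force"])
a=arm.get_image("wrist")["pixels"]; b=arm.get_image("scene")["pixels"][150:300,180:440]
cv2.imwrite("pics/w2.png",cv2.resize(np.vstack([a,cv2.resize(b,(640,369))]),(480,577)))
E
```

```text
[ 0.61183    -0.00911917  0.02481089] [ 0.67425449 -4.30270714  0.880607  ]
```

View pics/w2.png

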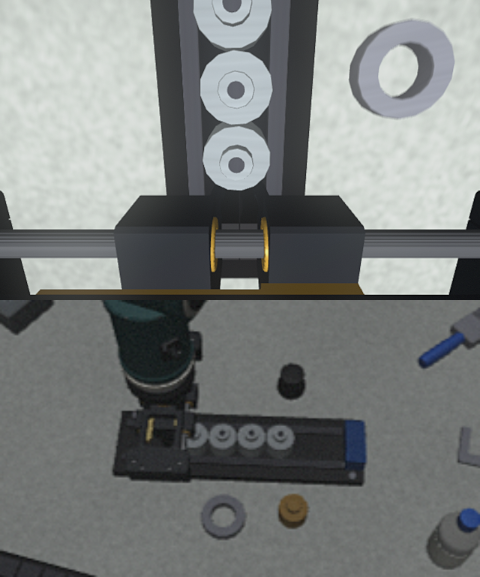

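The row is moving as one train, with about 4 N of resistance, and about 65 mm remain. Continue.

>>> servo_tool:
  moves:
    - {"dx": -0.00196, "dy": 0.00776, "dz": 0, "wx": 0, "wy": 0, "wz": 0}
    - {"dx": -0.00196, "dy": 0.00776, "dz": 0, "wx": 0, "wy": 0, "wz": 0}
    - {"dx": -0.00196, "dy": 0.00776, "dz": 0, "wx": 0, "wy": 0, "wz": 0}
    - {"dx": -0.00196, "dy": 0.00776, "dz": 0, "wx": 0, "wy": 0, "wz": 0}
    - {"dx": -0.00196, "dy": 0.00776, "dz": 0, "wx": 0, "wy": 0, "wz": 0}
    - {"dx": -0.00196, "dy": 0.00776, "dz": 0, "wx": 0, "wy": 0, "wz": 0}
    - {"dx": -0.0012, "dy": 0.0048, "dz": 0, "wx": 0, "wy": 0, "wz": 0}

```text
clock: 6.9
position: [0.5987, 0.0425, 0.0247]
orientation: [-0.087, 0.702, 0.087, 0.702]
force: [-0.7, -4.4, 1.8]
grip_width: 0.003
```

>>> servo_tool:
  moves:
    - {"dx": -0.0005, "dy": 0.00194, "dz": 0, "wx": 0, "wy": 0, "wz": 0}
    - {"dx": -0.0005, "dy": 0.00194, "dz": 0, "wx": 0, "wy": 0, "wz": 0}

```text
clock: 7.15
position: [0.5979, 0.0459, 0.0247]
orientation: [-0.087, 0.702, 0.087, 0.702]
force: [-1.7, -6.2, 1.3]
grip_width: 0.006
```

>>> servo_tool:
  moves:
    - {"dx": -0.0005, "dy": 0.00194, "dz": 0, "wx": 0, "wy": 0, "wz": 0}

```text
clock: 7.28
position: [0.5974, 0.0477, 0.0247]
orientation: [-0.087, 0.702, 0.087, 0.702]
force: [-0.6, -4.2, 1.7]
grip_width: 0.003
```

>>> servo_tool:
  moves:
    - {"dx": -0.0004, "dy": 0.0015, "dz": 0, "wx": 0, "wy": 0, "wz": 0}
    - {"dx": -0.0004, "dy": 0.0015, "dz": 0, "wx": 0, "wy": 0, "wz": 0}

```text
clock: 7.52
position: [0.5966, 0.0507, 0.0247]
orientation: [-0.087, 0.702, 0.087, 0.702]
force: [-0.0, -5.6, 2.1]
grip_width: 0.007
```

>>> servo_tool:
  moves:
    - {"dx": -0.0003, "dy": 0.001, "dz": 0, "wx": 0, "wy": 0, "wz": 0}

```text
clock: 7.65
position: [0.5964, 0.0517, 0.0247]
orientation: [-0.087, 0.702, 0.087, 0.702]
force: [-1.2, -5.6, 1.0]
grip_width: 0.007
```

>>> servo_tool:
  moves:
    - {"dx": -0.0003, "dy": 0.001, "dz": 0, "wx": 0, "wy": 0, "wz": 0}

```text
clock: 7.78
position: [0.5961, 0.0528, 0.0247]
orientation: [-0.087, 0.702, 0.087, 0.702]
force: [-0.4, -4.6, 1.3]
grip_width: 0.006
```

>>> servo_tool:
  moves:
    - {"dx": -0.0003, "dy": 0.001, "dz": 0, "wx": 0, "wy": 0, "wz": 0}

```text
clock: 7.9
position: [0.5958, 0.0539, 0.0247]
orientation: [-0.087, 0.702, 0.087, 0.702]
force: [-0.3, -4.1, 0.8]
grip_width: 0.005
```

>>> servo_tool:
  moves:
    - {"dx": -0.0003, "dy": 0.001, "dz": 0, "wx": 0, "wy": 0, "wz": 0}

```text
clock: 8.02
position: [0.5957, 0.0544, 0.0248]
orientation: [-0.088, 0.702, 0.087, 0.702]
force: [0.1, -8.4, 1.2]
grip_width: 0.006
```

>>> servo_tool:
  moves:
    - {"dx": -0.0003, "dy": 0.001, "dz": 0, "wx": 0, "wy": 0, "wz": 0}

```text
clock: 8.15
position: [0.5957, 0.0546, 0.0248]
orientation: [-0.088, 0.701, 0.087, 0.702]
force: [1.3, -11.2, 1.3]
grip_width: 0.006
```

>>> servo_tool:
  moves:
    - {"dx": -0.0003, "dy": 0.001, "dz": 0, "wx": 0, "wy": 0, "wz": 0}

```text
clock: 8.28
position: [0.5957, 0.0548, 0.0249]
orientation: [-0.089, 0.701, 0.086, 0.702]
force: [1.0, -14.9, 1.2]
grip_width: 0.003
```

```bash
python3 - <<'E'
from h import *
o=arm.get_obs(); print(o["position"],o["force"])
b=arm.get_image("scene")["pixels"][190:270,230:400]
a=arm.get_image("wrist")["pixels"]
cv2.imwrite("pics/w3.png",cv2.resize(np.vstack([a,cv2.resize(b,(640,301))]),(520,570)))
E
```

```text
[0.59567905 0.05477727 0.02491728] [  0.95276135 -14.87531365   1.16448407]
```

View pics/w3.png

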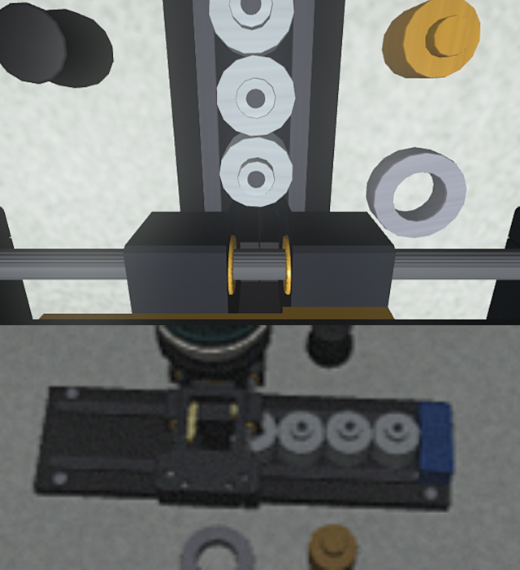

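The force climbs to 15 N with the tip standing still, and the front hub touches the blue stop at (418,435). Hold briefly, back off, rise, and verify.

>>> servo_tool:
  moves:
    - {"dx": 0, "dy": 0, "dz": 0, "wx": 0, "wy": 0, "wz": 0}
    - {"dx": 0, "dy": 0, "dz": 0, "wx": 0, "wy": 0, "wz": 0}
    - {"dx": 0.001, "dy": -0.004, "dz": 0, "wx": 0, "wy": 0, "wz": 0}
    - {"dx": 0.003, "dy": -0.012, "dz": 0, "wx": 0, "wy": 0, "wz": 0}
    - {"dx": 0.004, "dy": -0.016, "dz": 0, "wx": 0, "wy": 0, "wz": 0}
    - {"dx": 0, "dy": -0.01, "dz": 0.03, "wx": 0, "wy": 0, "wz": 0}
    - {"dx": 0, "dy": -0.03, "dz": 0.04, "wx": 0, "wy": 0, "wz": 0}
    - {"dx": -0.01, "dy": -0.05, "dz": 0.03, "wx": 0, "wy": 0, "wz": 0}
    - {"dx": -0.025, "dy": -0.05, "dz": 0, "wx": 0, "wy": 0, "wz": 0}
    - {"dx": -0.03, "dy": -0.05, "dz": 0, "wx": 0, "wy": 0, "wz": 0}
    - {"dx": -0.03, "dy": -0.05, "dz": 0, "wx": 0, "wy": 0, "wz": 0}
    - {"dx": -0.03, "dy": -0.045, "dz": 0, "wx": 0, "wy": 0, "wz": 0}
    - {"dx": -0.016, "dy": -0.038, "dz": 0, "wx": 0, "wy": 0, "wz": 0}
    - {"dx": 0, "dy": 0, "dz": 0, "wx": 0, "wy": 0, "wz": 0}
    - {"dx": 0, "dy": 0, "dz": 0, "wx": 0, "wy": 0, "wz": 0}

```text
clock: 10.25
position: [0.4619, -0.2982, 0.1246]
orientation: [-0.086, 0.702, 0.087, 0.702]
force: [0.2, 0.5, 0.1]
grip_width: 0.001
```

```bash
cat > chk.py <<'E'
from h import *
from scipy.spatial.transform import Rotation as R
o=arm.get_obs(); print(o["position"],o["force"])
def hubs(tag):
  d=np.array([-.2453,.9694]); O=np.array([.556,.2021])
  for cam in("top","scene"):
    im=arm.get_image(cam); W=cloud(im)
    if cam=="scene": cv2.imwrite(f"pics/s{tag}.png",cv2.resize(im["pixels"][190:270,230:400],(640,301)))
    L=[]
    for r in arm.trace(im,"hub1"):
        q=W[r["region"]&(im["depth"]>0)]; q=q[(q[:,2]>.03)&(q[:,2]<.06)]
        if r["p"]>.3 and len(q)>10:
            c=np.array(cv2.minEnclosingCircle((q[:,:2]*1000).astype(np.float32))[0])/1000; L.append((round((c-O)@d,4),round((c-O)@[.9694,.2453],4),round(r["p"],2)))
    print(cam,sorted(L)[::-1])
E
python3 - <<'E'
from chk import *
hubs("a")
w=arm.get_image("wrist"); M=np.eye(4); M[:3,:3]=R.from_quat(o["orientation"]).as_matrix(); M[:3,3]=o["position"]
w["cam_to_world"]=M@np.array(w["mount"]); W=cloud(w); H=cv2.cvtColor(w["pixels"],cv2.COLOR_BGR2HSV)
g=(H[...,0]>=40)&(H[...,0]<=85)&(H[...,1]>120)&(W[...,2]>.055)&(W[...,2]<.08)
print("green",g.sum(), W[g].mean(0) if g.any() else None, (np.ptp(W[g],0)) if g.any() else None)
a=cv2.imread("pics/sa.png"); cv2.imwrite("pics/w4.png",cv2.resize(np.vstack([w["pixels"],a]),(520,570)))
E
```

```text
[ 0.46188433 -0.29824244  0.12463133] [0.15033086 0.47459997 0.14919208]
top [(np.float64(-0.0184), np.float64(-0.0015), 0.69), (np.float64(-0.0554), np.float64(-0.0017), 0.55), (np.float64(-0.0896), np.float64(-0.0002), 0.73), (np.float64(-0.1261), np.float64(0.0002), 0.67)]
scene [(np.float64(-0.0539), np.float64(-0.0007), 0.58), (np.float64(-0.0897), np.float64(0.002), 0.57), (np.float64(-0.1244), np.float64(0.0021), 0.76)]
green 1700 [ 0.45942006 -0.30144579  0.06644541] [0.03024599 0.02747883 0.01333591]
```

View pics/w4.png

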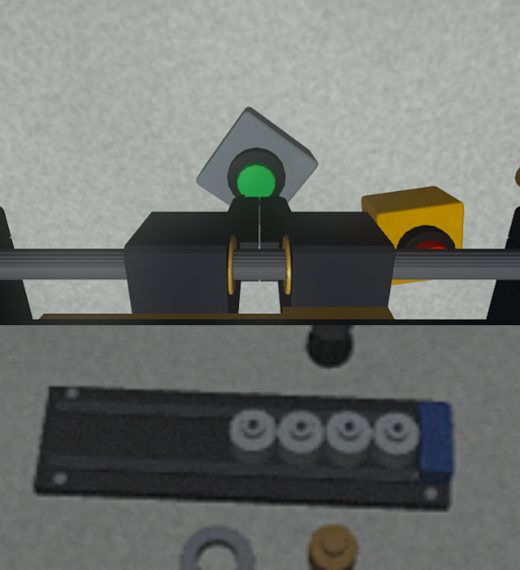

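The hubs sit in contact with each other and the stop: hub4 is at about -126 mm, as it should be, and nothing moved on the way out. The fingers are above the green button. Press.

>>> servo_tool:
  moves:
    - {"dx": -0.001, "dy": -0.003, "dz": -0.02, "wx": 0, "wy": 0, "wz": 0}
    - {"dx": 0, "dy": 0, "dz": -0.02, "wx": 0, "wy": 0, "wz": 0}
    - {"dx": 0, "dy": 0, "dz": -0.016, "wx": 0, "wy": 0, "wz": 0}
    - {"dx": 0, "dy": 0, "dz": 0, "wx": 0, "wy": 0, "wz": 0}

```text
clock: 11.0
position: [0.4604, -0.3001, 0.0675]
orientation: [-0.087, 0.702, 0.088, 0.701]
force: [-1.0, 0.1, -0.5]
grip_width: 0.003
```

>>> servo_tool:
  moves:
    - {"dx": 0, "dy": 0, "dz": -0.003, "wx": 0, "wy": 0, "wz": 0}
    - {"dx": 0, "dy": 0, "dz": -0.003, "wx": 0, "wy": 0, "wz": 0}
    - {"dx": 0, "dy": 0, "dz": 0, "wx": 0, "wy": 0, "wz": 0}

```text
clock: 11.38
position: [0.4614, -0.3012, 0.0633]
orientation: [-0.087, 0.701, 0.087, 0.702]
force: [-0.3, 1.7, 3.8]
grip_width: 0.001
```

>>> servo_tool:
  moves:
    - {"dx": 0, "dy": 0, "dz": -0.002, "wx": 0, "wy": 0, "wz": 0}
    - {"dx": 0, "dy": 0, "dz": 0, "wx": 0, "wy": 0, "wz": 0}

```text
clock: 11.62
position: [0.4614, -0.3013, 0.0614]
orientation: [-0.087, 0.701, 0.087, 0.702]
force: [-0.5, 2.5, 5.7]
grip_width: 0.005
```

>>> servo_tool:
  moves:
    - {"dx": 0, "dy": 0, "dz": -0.001, "wx": 0, "wy": 0, "wz": 0}
    - {"dx": 0, "dy": 0, "dz": 0, "wx": 0, "wy": 0, "wz": 0}

```text
clock: 11.88
position: [0.4615, -0.3013, 0.0613]
orientation: [-0.087, 0.701, 0.087, 0.702]
force: [-3.5, 4.7, 12.0]
grip_width: 0.002
```

>>> servo_tool:
  moves:
    - {"dx": 0, "dy": 0, "dz": -0.0015, "wx": 0, "wy": 0, "wz": 0}
    - {"dx": 0, "dy": 0, "dz": 0, "wx": 0, "wy": 0, "wz": 0}

```text
clock: 12.12
position: [0.4615, -0.3013, 0.0611]
orientation: [-0.087, 0.701, 0.087, 0.702]
force: [-5.0, 6.1, 21.4]
grip_width: 0.003
```

>>> servo_tool:
  moves:
    - {"dx": 0, "dy": 0, "dz": -0.0015, "wx": 0, "wy": 0, "wz": 0}
    - {"dx": 0, "dy": 0, "dz": 0, "wx": 0, "wy": 0, "wz": 0}

```text
clock: 12.38
position: [0.4616, -0.3014, 0.061]
orientation: [-0.087, 0.702, 0.087, 0.702]
force: [-8.3, 9.7, 30.0]
grip_width: 0.007
```

The button bottomed out: about 5.7 N of spring force, then a hard stop. Release and check.

>>> servo_tool:
  moves:
    - {"dx": 0, "dy": 0, "dz": 0.006, "wx": 0, "wy": 0, "wz": 0}
    - {"dx": 0, "dy": 0, "dz": 0.02, "wx": 0, "wy": 0, "wz": 0}
    - {"dx": 0, "dy": 0, "dz": 0.04, "wx": 0, "wy": 0, "wz": 0}
    - {"dx": 0, "dy": 0, "dz": 0.04, "wx": 0, "wy": 0, "wz": 0}
    - {"dx": 0, "dy": 0, "dz": 0, "wx": 0, "wy": 0, "wz": 0}
    - {"dx": 0, "dy": 0, "dz": 0, "wx": 0, "wy": 0, "wz": 0}

```text
clock: 13.12
position: [0.4604, -0.3011, 0.1619]
orientation: [-0.087, 0.702, 0.087, 0.701]
force: [0.8, 0.2, -0.4]
grip_width: 0.007
```

```bash
python3 - <<'E'
from chk import *
hubs("b")
w=arm.get_image("wrist"); M=np.eye(4); M[:3,:3]=R.from_quat(o["orientation"]).as_matrix(); M[:3,3]=o["position"]
w["cam_to_world"]=M@np.array(w["mount"]); W=cloud(w); H=cv2.cvtColor(w["pixels"],cv2.COLOR_BGR2HSV)
g=(H[...,0]>=40)&(H[...,0]<=85)&(H[...,1]>120)&(W[...,2]>.05)&(W[...,2]<.08)
print("green",g.sum(), np.median(W[g],0),o["clock"])
a=cv2.imread("pics/sb.png"); cv2.imwrite("pics/w5.png",cv2.resize(np.vstack([w["pixels"],a]),(520,570)))
E
```

```text
[ 0.46037872 -0.30110594  0.16187363] [ 0.76949887  0.19487639 -0.42553854]
top [(np.float64(-0.0179), np.float64(-0.0023), 0.51), (np.float64(-0.054), np.float64(-0.0015), 0.48), (np.float64(-0.0905), np.float64(-0.0011), 0.61), (np.float64(-0.1262), np.float64(-0.0003), 0.57)]
scene [(np.float64(-0.017), np.float64(-0.0005), 0.56), (np.float64(-0.0524), np.float64(-0.0002), 0.47), (np.float64(-0.0895), np.float64(0.0015), 0.49), (np.float64(-0.1252), np.float64(0.002), 0.54)]
green 1286 [ 0.4609702  -0.30243349  0.06792174] 13.125
```

View pics/w5.png

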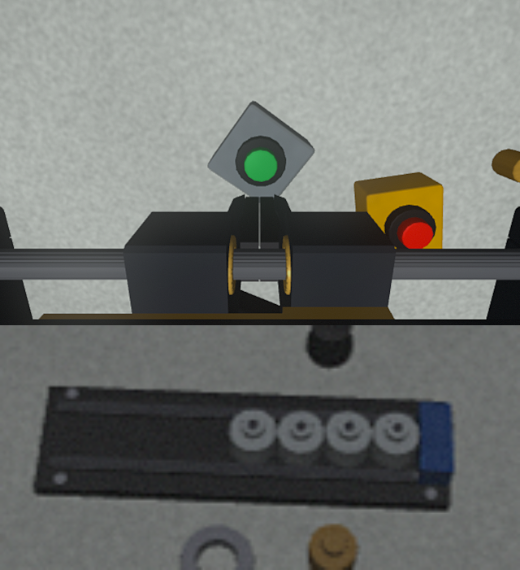

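The button is up again (top at about 67 mm, as before), the row is tight against the stop, and the robot touches nothing. Handing in.

```bash
python3 -c "
from bench import arm
print(arm.finish_job())"
```

```text
the job is handed in; nothing more can be done
None
```

The four hubs are against the blue end stop with no visible gaps, and the green button was pressed once and came back up. I handed the job in at about 13 s on the robot's clock; no verdict is reported.

- **Pushing the row:** I pushed the rearmost hub with the closed fingers. Resistance was about 4 N while sliding and rose to 15 N, with the tip standing still, once the front hub met the stop.
- **Hub positions:** The last top-camera check put the hub centres at -18, -54, -90.5 and -126 mm from the stop face, which matches touching hubs. The scene camera agreed within about 2 mm. All four were within about 2 mm of the channel centre line and upright in the picture.
- **Button:** The spring force reached about 5.7 N and then hit a hard stop at roughly full travel; I pressed on to 30 N. The actual travel could not be read directly.
- **Disagreement:** The button top measured about 66–68 mm when up, against the stated 63 mm. The reading was the same before and after the press, so I take it as up again.
- **Bystanders and emergency stop:** I did not re-measure these at the end. The robot passed well clear of them, and those in the last pictures looked undisturbed.

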